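Pulse spin on the lab bench centrifuge

ROBOT

A 7-joint arm with a two-finger parallel gripper is mounted at the origin on the work surface. World frame = base frame: x ahead of the robot, y to its left, z up, the work surface at z = 0. Lengths are in m, angles in rad, forces in N, time in s.
With the tool pointing down it reaches from about 0.425 to 1.025 m from the base axis. Payload 3.6 kg.
Tool frame: the origin (TCP) lies at the very end of the fingers, on their centre line; the grasp point (between the pads) lies 19 mm behind it (env.grasp_offset is the distance from the TCP to the grasp point, in m); x points along the fingers, z is the direction in which the jaws open and shut, and the axes are right-handed (so a half turn about x gives the same grasp; the last joint's range is limited). The gripper opens to 85 mm and grips with 20 to 120 N. Pads are 22 mm wide; open, the fingers measure 114 mm over their backs; the gripper's body (76 mm by 85 mm) begins 54 mm behind the grasp point. The pads swing forward as they close: fully open they stand 13 mm farther back than shut.
Start: joints at [1.163, 0.591, 0.048, 1.609, -0.033, 0.943, -0.034], TCP at [0.224, -0.689, 0.231] pointing down, gripper open.
Joint ranges: [-2.69, 2.69], [-0.47, 2.24], [-1.27, 1.36], [0.19, 2.51], [-1.53, 4.68], [0.08, 2.07], [-3.09, 3.09]. Speed limits (rad/s): [2.57, 2.57, 3.14, 3.14, 3.14, 3.14, 3.14].

INTERFACE

Orientations are given as a 3x3 rotation matrix whose columns are the frame's x, y, z axes.
In Python, from cell import env gives the robot as it stands. The module is installed in compiled form; this text tells all that it offers.
- The arm moves only by the tool step_arm, never from a script. Its argument "plan" is a list of rows, each a list of 2 entries, a list of its own where there are three numbers: the shift along the tool's x, y, z in mm, then the turn, a rotation vector about the tool's x, y, z in degrees. A call has exactly 10 rows; each row is the pose to reach, as a shift and turn from the pose commanded when the call began, along the tool's axes at that moment; what a row does not reach only later rows make up. A row lasts 1/8 s, in which the tool goes at most 62.5 mm and 10.7 degrees, less where a joint would pass 70% of its speed; a pose out of reach is approached as far as the arm can. A call with a gripper value outside its range is refused whole. "jaw" is the opening, from 0 (shut) to 1 (fully open), set as the call begins (left out, the last holds). The fingers move at their own pace and stop on an object; "squeeze" is the grip in N (left out, the last holds). Time passes only in rows, so rows that repeat a pose let the fingers close, or fill a call up. It gives the time, the measured TCP pose, the force and the opening at its end, in the units of the state.
- env.get_state(): the state, without advancing time (a new reading comes with each control period).
- env.grab_frame(name): name is "side" or "top" or "wrist"; returns (picture, depth): 384x512x3 uint8, red, green, blue; 384x512 float32, m along the optical axis (not along the pixel's ray), 0 where there is no reading.
- env.camera_model(name): a dict with "intrinsics" (3x3 intrinsics, pixels), "k1" (the pictures are not rectified: a ray, as slopes to the right and down, at radius r is drawn at 1 + k1 r^2 times it, then the intrinsics apply), "eye" and "rotation" of the camera in the world. Camera axes: x right, y down, z forward; pixel columns grow to the right and rows downward; lengths in m; the calibration is good to about 2 mm. A picture is of the moment at which its call begins: read the wrist's pose just before it. camera_model takes no time and is no camera call; for the wrist camera it gives the pose at the moment of the call.
- env.close_job(): hands the job in, once; it reports no verdict.
The state is a dict: "clock": time; "q": joint angles; "joint_velocities": joint speeds; "joint_torque": joint torques, N m; "position": TCP position; "tcp_rot": TCP orientation; "force": force on the tool from outside, world axes, zero at the start; "ft_torque": the same for the moment, N m; "opening": opening from 0.0 (shut) to 1.0 (fully open).
Only numpy, scipy, OpenCV 4.12 (cv2) and the standard library are available. Lean on these libraries where they do the work, as an engineer would, in place of code of your own. Each camera call takes 0.05 s, during which the arm holds its last target. There are 200 camera calls.

TASK

Give the tubes in the small white centrifuge a pulse spin: push its blue lid fully shut, then press the green button all the way down, keep it down for at least three seconds without a break and let it come up again. Do not press it before the lid is shut, and do not press the red button.

Things in the scene. Friction and masses are not known exactly. Their poses are not given: they have to be found in the camera images.
- lid (a joint): Angle (rad) of the round blue lid, 152 mm across and 6 mm thick, hinged on the far side of a white centrifuge (250 x 210 mm housing, flat top 70 mm above the bench, grey rotor bowl on it, rim 100 mm up). 0 = shut, flat on the bowl, its top 107 mm above the bench; it starts half open, 0.4 to 0.7 rad, the free edge raised and towards the robot. A stiff hinge keeps it where it is left; a straight downward push of 2 to 4 N on the pad, fingers sliding along the lid, shuts it.
- lid_pad (a point): Centre of the white 24 mm spot on the lid's upper face, 110 mm from the hinge line (hinge line about 101 mm above the bench). It moves with the lid: shut it is 108 mm above the bench, open up to 178 mm and up to 30 mm farther from the robot.
- pulse (a joint): Travel (m) of the green pulse button: 0 = up, 0.006 = fully down (5 N, spring return). Down counts from 0.004.
- pulse_top (a point): Centre of the top of the green round button, 30 mm across, in a black collar 46 mm across; when up it is 88 mm above the bench and 18 mm above the flat grey deck at the near end of the centrifuge. It moves straight down with the button. The green and red buttons may be on either side of the small black display, 130 mm apart.
- stop (a joint): Travel (m) of the red button, the same size and make as the green one: 0 = up, 0.006 = down. Not to be pressed.

How it is judged:
By the outcome, as a careful person would: the job done as asked, in the order asked, and still so for the second after the job is handed in, with the robot touching nothing.
It also fails if it takes over 38 s, if anything falls off the work surface, if the arm or the gripper's body presses on something with over 40 N, if the wrist force passes 120 N, or if a joint passes its speed limit or range.

## Working session

There is one attempt and no reset: what is moved stays moved. The work goes in short steps, Python scripts to look and compute and a tool call to move; the robot and the scene stay as the last step left them, time stands still between calls to the robot, and variables do not carry over. Pictures are saved under pics/ and viewed, about 8 in all and at most 12, crops included, and the job is handed in when it is done.

Besides the shell and the picture viewer there is one more tool, called after ">>>" as name(argument=value, ...) on one line, values as JSON. step_arm: Moves the arm, as the interface text tells. Its arguments: {"type":"object","properties":{"plan":{"type":"array"},"jaw":{"type":"number"},"squeeze":{"type":"number"}},"required":["plan"]}

```bash
mkdir -p pics; cat > h.py <<'E'
import numpy as np, cv2
from cell import env
def grab(n,f=None):
    m=env.camera_model(n); p,d=env.grab_frame(n)
    if f: cv2.imwrite('pics/'+f,p[:,:,::-1])
    return m,p,d
def ray(m,u,v):
    K=np.array(m['intrinsics']); a=np.array([(u-K[0,2])/K[0,0],(v-K[1,2])/K[1,1]]); s=a.copy()
    for _ in range(20): s=a/(1+m['k1']*(s@s))
    return np.array([s[0],s[1],1.])
def onplane(m,u,v,z):
    d=np.array(m['rotation'])@ray(m,u,v); e=np.array(m['eye']); return e+d*(z-e[2])/d[2]
def bydepth(m,u,v,dep): return np.array(m['eye'])+np.array(m['rotation'])@ray(m,u,v)*dep
E
python3 - <<'E'
from h import *
s=env.get_state(); print(s['clock'],s['position'],np.round(s['tcp_rot'],3),s['force'],s['opening'])
a=[]
for n in ('top','side'):
    m,p,d=grab(n); a.append(p); np.savez(n+'.npz',p=p,d=d); print(n,np.round(m['eye'],3))
cv2.imwrite('pics/a.png',cv2.resize(np.hstack(a)[:,:,::-1],(800,300)))
cv2.imwrite('pics/top.png',a[0][:,:,::-1])
E
```

```text
0.0 [ 0.2242271  -0.68856168  0.23010741] [[-0.001  0.951  0.31 ]
 [ 0.002  0.31  -0.951]
 [-1.    -0.    -0.002]] [0.19353032 0.45009497 0.40567389] 1.0011223526651556
top [0.443 0.074 0.886]
side [0.443 0.603 0.459]
```

View pics/a.png

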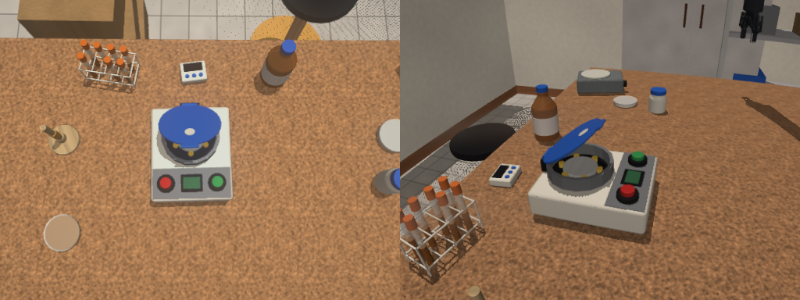

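The top view (left) shows the centrifuge at about (190,155), with the lid half open, red at (166,183) and green at (217,182). The side view agrees. Next I measure these.

```bash
cat > meas.py <<'E'
from h import *
def blobs(n,p,d,m,masks=None):
    h=cv2.cvtColor(p,cv2.COLOR_RGB2HSV); H,S,V=cv2.split(h)
    M={'green':(H>45)&(H<80)&(S>130)&(V>70),'red':((H<5)|(H>174))&(S>170)&(V>80),'blue':(H>105)&(H<125)&(S>150)}
    for k,a in M.items():
        c,_=cv2.findContours(a.astype(np.uint8),cv2.RETR_EXTERNAL,2)
        for q in sorted(c,key=cv2.contourArea)[::-1][:2]:
            if cv2.contourArea(q)<30: continue
            mo=cv2.moments(q); u,v=mo['m10']/mo['m00'],mo['m01']/mo['m00']
            dd=d[int(v),int(u)]
            print(n,k,mo['m00'],round(u,1),round(v,1),'bbox',cv2.boundingRect(q),'z.088',np.round(onplane(m,u,v,.088),4),'depth',np.round(bydepth(m,u,v,dd),4))
            if k=='blue' and mo['m00']>800:
                b=np.zeros(a.shape,np.uint8); cv2.drawContours(b,[q],-1,1,-1)
                w=((b>0)&(S<90)&(V>120)).astype(np.uint8)
                if w.sum()>5:
                    N,L,st,ce=cv2.connectedComponentsWithStats(w); i=1+st[1:,4].argmax(); u,v=ce[i]
                    print('  pad',st[i],u,v,np.round(bydepth(m,u,v,np.median(d[L==i])),4))
                P=np.array([bydepth(m,x,y,d[y,x]) for y,x in zip(*np.where(cv2.erode((a&(b>0)).astype(np.uint8),np.ones((5,5)))>0)) if d[y,x]>0])
                c0=np.median(P,0); P=P[np.linalg.norm(P-c0,axis=1)<.1]; 
                nn=np.linalg.svd(P-P.mean(0),full_matrices=False)[2][2]; nn*=np.sign(nn[2]); print('  lid n',nn,'tilt',np.arccos(nn[2]),'mean',P.mean(0),'rms',np.std((P-P.mean(0))@nn))
E
python3 - <<'E'
from meas import *
for n in ('top','side'):
    z=np.load(n+'.npz'); blobs(n,z['p'],z['d'],env.camera_model(n))
E
```

```text
top red 137.0 211.5 233.6 bbox (205, 227, 14, 14) z.088 [0.5255 0.1571 0.088 ] depth [0.5249 0.1565 0.0938]
top blue 2990.5 243.0 160.0 bbox (204, 133, 78, 56) z.088 [0.6752 0.0971 0.088 ] depth [0.6563 0.0952 0.1532]
  pad [236 164  14   9 102] 242.48039215686273 168.0686274509804 [0.636  0.0954 0.1705]
  lid n [0.57718597 0.01775206 0.81641976] tilt 0.615612760390947 mean [0.65854257 0.09467198 0.15330677] rms 0.0008207106855035701
top blue 99.5 508.4 227.5 bbox (504, 217, 8, 23) z.088 [ 0.5411 -0.4231  0.088 ] depth [ 0.5414 -0.4248  0.0853]
side green 123.0 304.1 199.4 bbox (297, 194, 15, 12) z.088 [0.5305 0.0291 0.088 ] depth [0.5298 0.0337 0.091 ]
side red 224.5 291.0 243.5 bbox (282, 236, 19, 16) z.088 [0.5266 0.158  0.088 ] depth [0.5262 0.1606 0.0902]
side blue 1577.0 219.9 180.6 bbox (182, 152, 80, 58) z.088 [0.7035 0.006  0.088 ] depth [0.6587 0.1088 0.1519]
  pad [229 164  12  10  53] 234.43396226415095 168.67924528301887 [0.6375 0.0948 0.1698]
  lid n [0.57424147 0.01770003 0.81849462] tilt 0.6120104845820037 mean [0.66118106 0.11705705 0.15159596] rms 0.0002435691196564776
side blue 294.0 449.5 98.9 bbox (426, 87, 42, 19) z.088 [ 0.1735 -0.7083  0.088 ] depth [ 0.0411 -1.3527 -0.0945]
```

Both views agree: the red-green spacing is 129 mm, the pad height of 0.170 m fits the 0.61 rad tilt, and the hinge is at x≈0.722. I'll put the shut fingers above the lid at (0.615, 0.094).

>>> step_arm(plan=[[[-6,31,-31],[0,0,0]],[[-12,62,-63],[0,0,0]],[[-18,93,-94],[0,0,0]],[[-24,124,-126],[0,0,0]],[[-30,155,-157],[0,0,0]],[[-30,186,-189],[0,0,0]],[[-30,217,-220],[0,0,0]],[[-30,248,-252],[0,0,0]],[[-30,279,-283],[0,0,0]],[[-30,310,-315],[0,0,0]]], jaw=0)

```text
clock: 1.35
position: [0.422, -0.2925, 0.2611]
tcp_rot: [[-0.0, 0.951, 0.309], [0.0, 0.309, -0.951], [-1.0, -0.0, -0.0]]
force: [-0.1, 0.3, 0.2]
opening: 0.002
```

>>> step_arm(plan=[[[0,38,-39],[0,0,0]],[[0,76,-78],[0,0,0]],[[0,114,-117],[0,0,0]],[[0,152,-156],[0,0,0]],[[0,190,-194],[0,0,0]],[[0,228,-233],[0,0,0]],[[0,266,-271],[0,0,0]],[[0,304,-308],[0,0,0]],[[0,304,-308],[0,0,0]],[[0,304,-308],[0,0,0]]])

```text
clock: 2.6
position: [0.6148, 0.0926, 0.2606]
tcp_rot: [[-0.002, 0.951, 0.31], [-0.001, 0.31, -0.951], [-1.0, -0.002, 0.0]]
force: [0.2, -0.9, -1.2]
opening: 0.004
```

>>> step_arm(plan=[[[20,0,0],[0,0,0]],[[40,0,0],[0,0,0]],[[55,0,0],[0,0,0]],[[70,0,0],[0,0,0]],[[83,0,0],[0,0,0]],[[96,0,0],[0,0,0]],[[109,0,0],[0,0,0]],[[122,0,0],[0,0,0]],[[135,0,0],[0,0,0]],[[143,0,0],[0,0,0]]])

```text
clock: 3.85
position: [0.6149, 0.0931, 0.1172]
tcp_rot: [[-0.001, 0.951, 0.31], [-0.0, 0.31, -0.951], [-1.0, -0.001, -0.0]]
force: [-0.6, 0.5, 0.2]
opening: -0.002
```

>>> step_arm(plan=[[[2,0,0],[0,0,0]],[[4,0,0],[0,0,0]],[[6,0,0],[0,0,0]],[[7,0,0],[0,0,0]],[[8,0,0],[0,0,0]],[[9,0,0],[0,0,0]],[[10,0,0],[0,0,0]],[[11,0,0],[0,0,0]],[[11,0,0],[0,0,0]],[[11,0,0],[0,0,0]]])

```text
clock: 5.1
position: [0.6155, 0.0931, 0.1072]
tcp_rot: [[0.0, 0.951, 0.31], [0.0, 0.31, -0.951], [-1.0, 0.0, 0.0]]
force: [0.5, -0.8, 0.6]
opening: 0.001
```

```bash
python3 - <<'E'
from meas import *
s=env.get_state(); print(s['position'],s['force'])
a=[]
for n in ('top','side'):
    m,p,d=grab(n); a.append(p); blobs(n,p,d,m)
cv2.imwrite('pics/b.png',np.hstack([a[0][80:300,100:400],a[1][80:300,100:400]])[:,:,::-1])
E
```

```text
[0.61553039 0.09310564 0.10724168] [ 0.54370348 -0.76170196  0.64984272]
top blue 105.0 210.3 172.1 bbox (206, 162, 12, 18) z.088 [0.6495 0.1626 0.088 ] depth [0.6441 0.1603 0.1086]
side green 129.0 304.0 199.6 bbox (297, 194, 16, 12) z.088 [0.5304 0.0298 0.088 ] depth [0.5297 0.0345 0.091 ]
side red 210.5 291.1 244.0 bbox (282, 237, 19, 16) z.088 [0.5262 0.159  0.088 ] depth [0.5253 0.1636 0.0918]
side blue 3037.5 227.4 205.3 bbox (183, 180, 97, 49) z.088 [0.658  0.0849 0.088 ] depth [0.6472 0.1112 0.1068]
  lid n [-5.20406707e-04 -8.71005812e-04  9.99999485e-01] tilt 0.001014630287207149 mean [0.64974519 0.11094167 0.10671745] rms 0.0006093582139490298
side blue 291.5 449.4 98.8 bbox (426, 87, 42, 19) z.088 [ 0.1738 -0.7087  0.088 ] depth [ 0.04   -1.3608 -0.0966]
```

View pics/b.png

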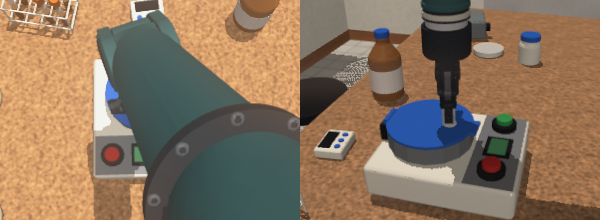

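The picture shows the lid flat on the bowl (side view, tilt ≈0.001), with green on the right and red on the left. The contact force is still small, so I'll press a bit further to be sure it has seated.

>>> step_arm(plan=[[[0.5,0,0],[0,0,0]],[[1,0,0],[0,0,0]],[[1.5,0,0],[0,0,0]],[[2,0,0],[0,0,0]],[[2,0,0],[0,0,0]],[[2,0,0],[0,0,0]],[[2,0,0],[0,0,0]],[[2,0,0],[0,0,0]],[[2,0,0],[0,0,0]],[[2,0,0],[0,0,0]]])

```text
clock: 6.45
position: [0.6155, 0.0931, 0.1069]
tcp_rot: [[0.0, 0.951, 0.31], [-0.0, 0.31, -0.951], [-1.0, 0.0, 0.0]]
force: [-3.2, -0.9, 10.9]
opening: 0.003
```

>>> step_arm(plan=[[[-12,0,0],[0,0,0]],[[-30,0,0],[0,0,0]],[[-46,0,0],[0,0,0]],[[-46,-25,9],[0,0,0]],[[-46,-50,17],[0,0,0]],[[-46,-75,26],[0,0,0]],[[-46,-102,35],[0,0,0]],[[-46,-102,35],[0,0,0]],[[-46,-102,35],[0,0,0]],[[-46,-102,35],[0,0,0]]])

```text
clock: 7.7
position: [0.5307, 0.0293, 0.1517]
tcp_rot: [[0.002, 0.951, 0.311], [0.001, 0.311, -0.951], [-1.0, 0.002, -0.0]]
force: [0.5, 0.0, 0.5]
opening: -0.002
```

```bash
python3 - <<'E'
from meas import *
z=np.load('top.npz'); p=z['p']; m=env.camera_model('top')
h=cv2.cvtColor(p,cv2.COLOR_RGB2HSV)[220:250,262:295]; a=((h[...,0]>45)&(h[...,0]<85)&(h[...,1]>110)).astype(np.uint8)
N,L,st,ce=cv2.connectedComponentsWithStats(a); i=1+st[1:,4].argmax(); print(st[i],onplane(m,ce[i][0]+262,ce[i][1]+220,.088))
s=env.get_state(); print(s['position'],s['force'])
m,p,d=grab('side'); blobs('side',p,d,m)
m,q,d=grab('wrist')
cv2.imwrite('pics/c.png',np.hstack([cv2.resize(p[100:280,150:390],(400,300)),cv2.resize(q,(400,300))])[:,:,::-1])
E
```

```text
[ 10   5  13  14 148] [0.5298073  0.02702896 0.088     ]
[0.5306522  0.02926897 0.15168501] [0.45306049 0.0273704  0.4855268 ]
side green 127.0 304.0 199.6 bbox (297, 194, 15, 12) z.088 [0.5305 0.0298 0.088 ] depth [0.5298 0.0338 0.0906]
side red 224.5 291.0 243.6 bbox (282, 236, 19, 16) z.088 [0.5266 0.158  0.088 ] depth [0.526  0.1614 0.0908]
side blue 3435.5 229.8 204.0 bbox (183, 180, 97, 49) z.088 [0.6554 0.0799 0.088 ] depth [0.6445 0.1068 0.1071]
  pad [242 199  15   8  99] 249.17171717171718 202.57575757575756 [0.6138 0.0945 0.1078]
  lid n [ 3.43539729e-04 -3.54940245e-04  9.99999878e-01] tilt 0.0004939657303796167 mean [0.64807453 0.10597998 0.10667283] rms 0.0005932523366286111
side blue 293.0 449.5 98.8 bbox (426, 87, 42, 19) z.088 [ 0.1735 -0.709   0.088 ] depth [ 0.0394 -1.3622 -0.0969]
```

View pics/c.png

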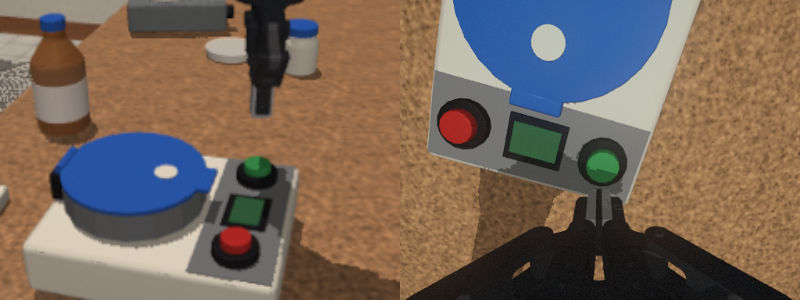

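The side view shows the lid flat (tilt 0.0005, pad at z=0.1078) and the fingers over the green button. The wrist view shows green straight ahead of the fingertips and red 130 mm away. Now I press.

>>> step_arm(plan=[[[20,-1,1.5],[0,0,0]],[[40,-1,1.5],[0,0,0]],[[55,-1,1.5],[0,0,0]],[[61,-1,1.5],[0,0,0]],[[64,-1,1.5],[0,0,0]],[[67,-1,1.5],[0,0,0]],[[70,-1,1.5],[0,0,0]],[[72,-1,1.5],[0,0,0]],[[73,-1,1.5],[0,0,0]],[[73,-1,1.5],[0,0,0]]])

```text
clock: 9.05
position: [0.5285, 0.0268, 0.0851]
tcp_rot: [[0.001, 0.951, 0.31], [-0.001, 0.31, -0.951], [-1.0, 0.0, 0.002]]
force: [-14.0, 1.0, 59.7]
opening: 0.004
```

The force of 60 N at only 3 mm of travel is wrong. The fingertips may be catching the collar, so I'll look.

```bash
python3 - <<'E'
from h import *
m,p,d=grab('side'); m2,q,d2=grab('wrist'); s=env.get_state(); print(s['position'],s['force'],s['ft_torque'])
cv2.imwrite('pics/d.png',np.hstack([cv2.resize(p[150:240,270:350],None,fx=5,fy=5),cv2.resize(q[180:360,300:460],None,fx=2.5,fy=2.5)])[:,:,::-1])
# heights on a line across the red collar, top data at start
z=np.load('top.npz'); mt=env.camera_model('top')
print([tuple(np.round(bydepth(mt,u,233,z['d'][233,u])[1:],3)) for u in range(196,228,2)])
print([tuple(np.round(bydepth(mt,u,232,z['d'][232,u])[1:],3)) for u in range(262,296,2)])
E
```

```text
[0.52853546 0.02681144 0.08508522] [-13.879586    -0.12416741  58.88126386] [-0.01102878  3.20062654 -0.03903368]
[(np.float64(0.19), np.float64(0.07)), (np.float64(0.185), np.float64(0.074)), (np.float64(0.182), np.float64(0.069)), (np.float64(0.176), np.float64(0.082)), (np.float64(0.172), np.float64(0.083)), (np.float64(0.167), np.float64(0.092)), (np.float64(0.163), np.float64(0.092)), (np.float64(0.16), np.float64(0.091)), (np.float64(0.156), np.float64(0.093)), (np.float64(0.152), np.float64(0.091)), (np.float64(0.148), np.float64(0.092)), (np.float64(0.144), np.float64(0.092)), (np.float64(0.141), np.float64(0.084)), (np.float64(0.137), np.float64(0.082)), (np.float64(0.134), np.float64(0.073)), (np.float64(0.13), np.float64(0.072))]
[(np.float64(0.058), np.float64(0.073)), (np.float64(0.054), np.float64(0.073)), (np.float64(0.05), np.float64(0.069)), (np.float64(0.046), np.float64(0.081)), (np.float64(0.042), np.float64(0.081)), (np.float64(0.039), np.float64(0.092)), (np.float64(0.035), np.float64(0.091)), (np.float64(0.031), np.float64(0.091)), (np.float64(0.027), np.float64(0.092)), (np.float64(0.023), np.float64(0.092)), (np.float64(0.019), np.float64(0.091)), (np.float64(0.015), np.float64(0.091)), (np.float64(0.011), np.float64(0.082)), (np.float64(0.007), np.float64(0.083)), (np.float64(0.002), np.float64(0.07)), (np.float64(-0.002), np.float64(0.071)), (np.float64(-0.006), np.float64(0.071))]
```

View pics/d.png

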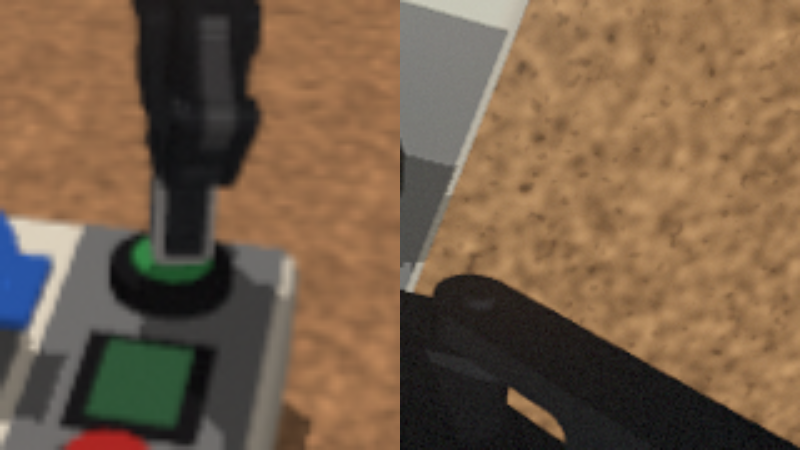

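>>> step_arm(plan=[[[-1,0,0],[0,0,0]],[[-2,0,0],[0,0,0]],[[-3,0,0],[0,0,0]],[[-4,0,0],[0,0,0]],[[-4,0,0],[0,0,0]],[[-4,0,0],[0,0,0]],[[-4,0,0],[0,0,0]],[[-4,0,0],[0,0,0]],[[-4,0,0],[0,0,0]],[[-4,0,0],[0,0,0]]])

```text
clock: 10.4
position: [0.5284, 0.0268, 0.0857]
tcp_rot: [[0.0, 0.951, 0.31], [-0.001, 0.31, -0.951], [-1.0, 0.0, 0.001]]
force: [-7.9, 0.9, 28.7]
opening: 0.003
```

```bash
python3 - <<'E'
from h import *
z=np.load('side.npz'); m,p,d=grab('side'); s=env.get_state(); print(s['clock'],s['position'],s['force'])
for P,D in ((z['p'],z['d']),(p,d)):
    H,S,V=cv2.split(cv2.cvtColor(P,cv2.COLOR_RGB2HSV)); a=(H>45)&(H<80)&(S>130)&(V>60); a[:185]=0;a[209:]=0;a[:,:290]=0;a[:,320:]=0
    for c in range(296,314):
        r=np.where(a[:,c])[0]
        if len(r): print(c,r.min(),r.max(),[int(1000*bydepth(m,c,k,D[k,c])[2]) for k in r],end=' | ')
    print()
E
```

```text
10.45 [0.52843144 0.02679825 0.085664  ] [-7.30540721  0.04511999 28.1332343 ]
296 198 198 [81] | 297 197 202 [91, 90, 90, 89, 86, 85] | 298 196 203 [91, 92, 91, 90, 89, 87, 87, 84] | 299 195 204 [92, 91, 92, 91, 90, 91, 89, 88, 87, 82] | 300 195 204 [92, 90, 91, 91, 91, 90, 89, 87, 87, 84] | 301 195 205 [92, 92, 90, 92, 91, 91, 90, 89, 87, 85, 83] | 302 194 205 [91, 92, 92, 91, 92, 91, 91, 90, 88, 88, 86, 83] | 303 194 205 [93, 91, 91, 91, 91, 92, 91, 90, 90, 88, 85, 84] | 304 194 205 [92, 90, 91, 91, 90, 91, 91, 92, 90, 87, 86, 84] | 305 194 205 [91, 92, 91, 92, 91, 91, 92, 92, 91, 89, 86, 83] | 306 194 205 [92, 92, 92, 92, 91, 91, 92, 92, 89, 88, 86, 83] | 307 195 205 [91, 91, 91, 90, 90, 90, 92, 91, 88, 86, 83] | 308 195 205 [92, 91, 91, 91, 91, 92, 91, 89, 88, 85, 83] | 309 195 204 [91, 91, 92, 90, 91, 91, 91, 90, 86, 85] | 310 196 203 [90, 93, 91, 90, 91, 91, 87, 86] | 311 198 202 [92, 91, 90, 459, 87] | 312 199 199 [91] | 
296 200 201 [82, 81] | 297 198 203 [82, 84, 84, 85, 84, 82] | 298 197 204 [81, 84, 86, 84, 84, 85, 83, 83] | 299 198 204 [84, 84, 85, 85, 85, 85, 84] | 300 202 204 [85, 85, 83] | 301 203 205 [84, 85, 82] | 302 203 205 [86, 84, 83] | 303 203 205 [84, 86, 83] | 304 203 205 [85, 84, 83] | 305 203 205 [86, 85, 84] | 306 203 205 [85, 84, 84] | 307 203 205 [85, 84, 83] | 308 203 205 [84, 85, 82] | 309 203 205 [85, 84, 83] | 310 203 204 [86, 82] | 311 203 203 [84] |
```

Measured with the same camera, the green top dropped from 91 to 84.7 mm, so the button is at its stop and the stiff reaction is the stop itself. It really stands about 3 mm higher than stated. I'll hold here.

>>> step_arm(plan=[[[0,0,0],[0,0,0]],[[0,0,0],[0,0,0]],[[0,0,0],[0,0,0]],[[0,0,0],[0,0,0]],[[0,0,0],[0,0,0]],[[0,0,0],[0,0,0]],[[0,0,0],[0,0,0]],[[0,0,0],[0,0,0]],[[0,0,0],[0,0,0]],[[0,0,0],[0,0,0]]])

```text
clock: 11.7
position: [0.5285, 0.0268, 0.0857]
tcp_rot: [[0.0, 0.951, 0.31], [-0.001, 0.31, -0.951], [-1.0, 0.0, 0.001]]
force: [-7.9, 0.1, 28.8]
opening: 0.006
```

>>> step_arm(plan=[[[0,0,0],[0,0,0]],[[0,0,0],[0,0,0]],[[0,0,0],[0,0,0]],[[0,0,0],[0,0,0]],[[0,0,0],[0,0,0]],[[0,0,0],[0,0,0]],[[0,0,0],[0,0,0]],[[0,0,0],[0,0,0]],[[0,0,0],[0,0,0]],[[0,0,0],[0,0,0]]])

```text
clock: 12.95
position: [0.5285, 0.0268, 0.0857]
tcp_rot: [[0.0, 0.951, 0.31], [-0.001, 0.31, -0.951], [-1.0, 0.0, 0.001]]
force: [-7.8, 0.2, 29.0]
opening: 0.001
```

>>> step_arm(plan=[[[0,0,0],[0,0,0]],[[0,0,0],[0,0,0]],[[0,0,0],[0,0,0]],[[0,0,0],[0,0,0]],[[0,0,0],[0,0,0]],[[0,0,0],[0,0,0]],[[0,0,0],[0,0,0]],[[0,0,0],[0,0,0]],[[0,0,0],[0,0,0]],[[0,0,0],[0,0,0]]])

```text
clock: 14.2
position: [0.5285, 0.0268, 0.0857]
tcp_rot: [[0.0, 0.951, 0.31], [-0.001, 0.31, -0.951], [-1.0, 0.0, 0.001]]
force: [-7.7, 0.1, 29.4]
opening: 0.003
```

>>> step_arm(plan=[[[-6,0,0],[0,0,0]],[[-15,0,0],[0,0,0]],[[-35,0,0],[0,0,0]],[[-60,0,0],[0,0,0]],[[-90,0,0],[0,0,0]],[[-110,0,0],[0,0,0]],[[-120,0,0],[0,0,0]],[[-120,0,0],[0,0,0]],[[-120,0,0],[0,0,0]],[[-120,0,0],[0,0,0]]])

```text
clock: 15.45
position: [0.5282, 0.0265, 0.2014]
tcp_rot: [[-0.002, 0.951, 0.31], [-0.0, 0.31, -0.951], [-1.0, -0.002, -0.0]]
force: [-1.1, 0.2, 0.2]
opening: 0.003
```

```bash
python3 - <<'E'
from meas import *
m,p,d=grab('side','e.png'); s=env.get_state(); print(s['clock'],s['position'],s['force']); blobs('side',p,d,m)
E
```

```text
15.5 [0.5282633  0.02650141 0.20146812] [-0.32073997 -0.30389949 -0.28831111]
side green 125.0 304.1 199.5 bbox (297, 194, 15, 12) z.088 [0.5304 0.0293 0.088 ] depth [0.5299 0.0327 0.0902]
side red 224.5 291.0 243.6 bbox (282, 236, 19, 16) z.088 [0.5266 0.158  0.088 ] depth [0.526  0.1613 0.0907]
side blue 3438.0 229.8 204.0 bbox (183, 180, 97, 50) z.088 [0.6554 0.0798 0.088 ] depth [0.6447 0.106  0.1066]
  pad [242 199  15   8  99] 249.17171717171718 202.57575757575756 [0.6139 0.0944 0.1077]
  lid n [ 2.18026585e-04 -1.08497245e-03  9.99999388e-01] tilt 0.0011066622338857047 mean [0.64790699 0.10584697 0.10669538] rms 0.0006098494042754983
side blue 293.0 449.4 98.8 bbox (426, 87, 42, 19) z.088 [ 0.1737 -0.7089  0.088 ] depth [ 0.0408 -1.3561 -0.0952]
```

View pics/e.png

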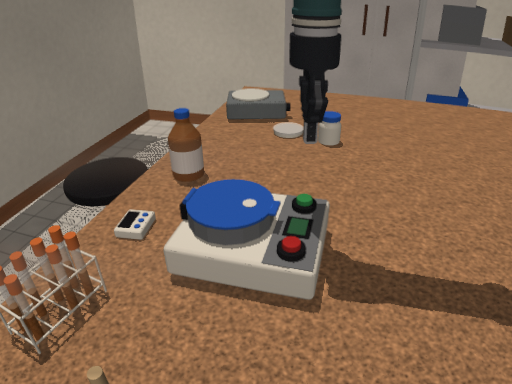

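The lid is shut at (230,210), green is up again at (305,201), red is up and the gripper is clear. I'm handing in.

```bash
python3 -c "
from cell import env; print(env.close_job(), env.get_state()['clock'])"
```

```text
the job is handed in; nothing more can be done
the job is handed in; nothing more can be done
```

The pulse spin is done and handed in at about 15.5 s of the 38 s allowed. I shut the lid, then held the green button down for about 5 s in one press, released it and raised the arm clear.

- **Lid:** it measured about 0.001 rad from shut, with the pad at z = 0.1077 m. It took an 11 N push to confirm it had seated, and it stayed shut to the end.
- **Green button:** the depth camera showed its top drop from 91 mm to about 85 mm during the hold, so it was fully down. It was back up at the last check.
- **Red button:** it was not touched, and its last reading was the same as at the start.
- **Gripper:** it ended clear of everything, with about zero force.

**What disagreed:**
- **Button height:** the depth images put the button tops at about 91 mm, not the stated 88 mm. Because of that my first press ran hard into the stop, peaking at about 60 N at the fingertips. I eased it to about 29 N and held it there without letting go; the wrist limit is 120 N.
- **Travel:** by the stated 88 mm the fingers had gone down only 2.3–2.9 mm, less than the 4 mm that counts as pressed. I took the before-and-during depth readings as the evidence that the button was fully down.

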